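# Square the slide cases and park the eyepiece camera on its barrel

## Robot

A 7-joint arm with a two-finger parallel gripper is mounted at the origin on the work surface. World frame = base frame: x ahead of the robot, y to its left, z up, the work surface at z = 0. Lengths are in m, angles in rad, forces in N, time in s.
With the tool pointing down it reaches from about 0.4 to 0.875 m from the base axis. Payload 6.5 kg.
Tool frame: the origin (TCP) lies on the centre line of the jaws, within the pads' length; the fingertips stand 14 mm ahead of it and the grasp point (between the pads) lies 5 mm behind it; z points along the fingers, y is the line along which they close (so a half turn about z gives the same grasp; the last joint's range is limited). The gripper opens to 85 mm and grips with 20 to 120 N. Pads are 22 mm wide; open, the fingers measure 114 mm over their backs; the gripper's body (76 mm by 85 mm) begins 54 mm behind the grasp point. The pads swing forward as they close: fully open they stand 13 mm farther back than shut.
Start: joints at [-1.352, 0.536, -0.004, 1.538, 0.003, 1.067, -0.071], TCP at [0.183, 0.624, 0.245] pointing down, gripper open.
Joint ranges: [-2.7, 2.7], [-0.37, 2.16], [-1.27, 1.26], [0.24, 2.4], [-1.31, 4.45], [0.19, 1.91], [-2.76, 2.76]. Speed limits (rad/s): [2.39, 2.39, 3.14, 3.14, 3.14, 3.14, 3.14].

## Interface

Orientations are given as [roll, pitch, yaw] about the fixed x, y, z axes, in that order (R = Rz(yaw) Ry(pitch) Rx(roll)).
In Python, from plant import status, grab_frame, robot gives the robot as it stands.
- The arm moves only by the tool drive_tool, never from a script. Its argument "moves" is a list of rows, each a list of 4 numbers: the shift along the tool's x, y, z in cm, then the turn about the tool's z in degrees. In form: [[tx, ty, tz, yaw], ...]. A call has 1 to 5 rows; each row shifts and turns the commanded pose from where the row before left it, along the tool's axes as they then stand; what a row does not reach is not made up. A row lasts 1/10 s, in which the tool goes at most 50 mm and 8.59 degrees, less where a joint would pass 70% of its speed; a pose out of reach is approached as far as the arm can. A call is refused whole if a number of a shift passes 5 or a number of a turn 8.59, either way. A call with a gripper value outside its range is refused whole. "jaw" is the gripper's target within -1 to 1 (fully open at 1, half-way at 0, shut at -1), set as the call begins (left out, the last holds). The fingers move at their own pace and stop on an object; "grip_force" is the grip in N (left out, the last holds). Time passes only in rows, so rows that do not move let the fingers close. It gives the time, the measured TCP pose, the force, the opening and the grip force at its end, in the units of the state.
- status.read_state(): the state, without advancing time (a new reading comes with each control period).
- grab_frame(name): name is "scene" or "top" or "wrist"; returns a dict with "img" (480x640x3 uint8, red, green, blue), "vfov" (degrees; the focal length in pixels is half the picture's height over the tangent of half this angle, whatever the lens; pixels are square), "cx", "cy" (the principal point, pixels), "extrinsics" (4x4, takes a point from world to camera coordinates); the wrist camera has in their place "T_tool_cam" (4x4, takes a point from camera to tool coordinates, whose origin is the TCP and whose axes are the flange's). Camera axes: x right, y up, looking along -z (the intrinsics and any distortion apply to the point x, -y, -z); pixel columns grow to the right and rows downward; lengths in m; the calibration is good to about 2 mm. The wrist camera is an equidistant fisheye: a pixel r from the principal point sees the ray r / f radians off the axis. A picture is of the moment at which its call begins: read the wrist's pose just before it. There is no depth.
- robot.sign_off(): hands the job in; it is judged then, once.
The state is a dict: "time_s": time; "q": joint angles; "joint_velocities": joint speeds; "joint_torque": joint torques, N m; "tcp_pos": TCP position; "eef_rot": TCP orientation; "ft_force": force on the tool from outside, world axes, zero at the start; "torque": the same for the moment, N m; "grip_width": finger opening in m; "finger_force": force on a finger pad.
Only numpy, scipy, OpenCV 4.12 (cv2) and the standard library are available. Lean on these libraries where they do the work, as an engineer would, in place of code of your own. Each camera call takes 0.05 s, during which the arm holds its last target. There are 200 camera calls.

## Task

First push the slumped row of slide cases upright and square, packed flush against the back of the slide cabinet. Then draw the wireless camera out of the microscope's sloping eyepiece tube and stand it upright on its narrow barrel on the mat in front of the cases, not touching them; set it down gently rather than dropping it, and see that it stays still. Leave everything else on the bench where it is and do not knock the microscope.

Things in the scene. Friction and masses are not known exactly. Their poses are not given: they have to be found in the camera images.
- camera: wireless eyepiece camera, 110 mm long, 0.13-0.2 kg. Black barrel 23 mm wide, 40 mm long; aluminium body 44 mm wide (full width 47-103 mm above the barrel's end). Origin: centre of the barrel's flat free end; z from barrel to body, up when it stands. Starts in the eyepiece tube, loose by 1 mm, leaning 40 deg, free after 42 mm along z. Mass centre 68 mm above the end: topples beyond 9 deg
- tube_mouth (a point): centre of the open upper rim of the microscope's black eyepiece tube (35 mm outside, 25 mm bore, 45 mm deep), 280 mm above the bench; the camera's shoulder rests on it. Axes as microscope (not tilted)
- microscope: white school microscope, fixed. Origin: on the bench under the stage's centre; x towards the limb at the back, z up. Foot x = -85 to +115 mm, 125 mm wide; stage 125 mm wide, 119 mm high. The eyepiece tube slopes 40 deg from vertical in the x-z plane, rising towards -x (the robot's side)
- cabinet: grey slide cabinet, fixed, 140 deep, 210 wide, 82 mm high, with the grey mat (3 mm thick) before its plain back. Origin: on the bench under the middle of the back face; x points into the cabinet, y along the face, z up. Mat: x = -140 to 0, y = -105 to 105 mm. The squared row fills x = -48 to 0
- case1: flat smooth white slide case 12 mm thick (x), 165 wide (y), 68 tall (z), 0.14 kg, on its long edge on the mat, next to the cabinet. Origin: centre of its underside; x towards the cabinet. All four start leaning 22 deg, one on another, tops towards the cabinet, feet out towards the robot; they slide upright as the feet are pushed in
- case2: second slide case, same as case1
- case3: third slide case, same as case1
- case4: fourth slide case, same as case1, the outermost (nearest the robot), whose foot is to be pushed
- beaker: bystander: glass beaker 68 mm wide, 90 mm tall, standing between microscope and cabinet. Origin: centre of its underside
- eyepiece: bystander: the microscope's ordinary eyepiece, black, 36 mm wide, 50 mm tall, stood wide end down. Origin: centre of its underside
- petri_dishes: bystander: two clear petri dishes, 93 mm wide, 33 mm tall in all, on top of the cabinet. Origin: centre of the underside
- stain_bottle: bystander: amber bottle 42 mm wide, 85 mm tall. Origin: centre of its underside
- wash_bottle: bystander: white plastic bottle 68 mm wide, 165 mm tall. Origin: centre of its underside
- slide_box: bystander: wooden box 80 x 100 mm, 34 mm tall. Origin: centre of its underside
- staining_jar: bystander: white ceramic jar 60 mm wide, 70 mm tall. Origin: centre of its underside
Not all that is in view belongs to the job. What is shaped like the case2 but green, purple or yellow is not meant.

How it is judged:
On the way, in this order (a step that is already met when the one before it is completed fails the run):
1. the four slide cases stand upright, square and flush against the back of the cabinet (angle between each of case1, case2, case3, case4's own z axis and vertical below 0.07 rad and angle between the x axis of each of case1, case2, case3, case4 and the x axis of cabinet, either way round below 0.07 rad and x of case1 in the frame of cabinet above -0.011 m and x of case2 in the frame of cabinet above -0.023 m and x of case3 in the frame of cabinet above -0.035 m and x of case4 in the frame of cabinet above -0.047 m), for 0.3 s.
2. the camera has been drawn clear of the eyepiece tube (distance between camera and tube_mouth above 0.07 m), for 0.05 s.
At the end, for the whole second after the job is handed in: All four cases upright and square to the cabinet (within 4 degrees) and flush against its back (gaps under 5 mm in all); the camera stands on its barrel within 3 degrees of upright, at rest, barrel wholly on the mat in front of the cases, touching neither cases nor gripper (all of step 1 and angle between camera's own z axis and vertical below 0.05 rad and x of camera in the frame of cabinet between -0.13 and -0.071 m and y of camera in the frame of cabinet between -0.094 and 0.094 m and z of camera in the frame of cabinet between 0 and 0.007 m and contact force between camera and case4 below 0.05 N and contact force between camera and the fingers below 0.05 N and linear speed of camera below 0.01 m/s and angular speed of camera below 0.1 rad/s).
It fails at once if a bystander is pushed more than 15 mm from its place or tipped (distance of any of beaker, eyepiece, petri_dishes, stain_bottle, wash_bottle, slide_box, staining_jar from where it was at the start of the episode above 0.015 m or angle between any of beaker, eyepiece, petri_dishes, stain_bottle, wash_bottle, slide_box, staining_jar's own z axis and vertical above 0.3 rad).
It fails at once if the camera is dropped: it moves faster than 0.25 m/s with no finger on it (linear speed of camera above 0.25 m/s and contact force between camera and the fingers below 0.05 N).
It fails at once if the camera is tipped over (more than 63 degrees from upright) (angle between camera's own z axis and vertical above 1.1 rad).
It fails at once if the microscope is knocked by the robot (more than 25 N) (contact force between microscope and the fingers above 25 N or contact force between microscope and the arm above 25 N).
It also fails if it takes over 72 s, if anything falls off the work surface, if the arm or the gripper's body presses on something with over 40 N, if the wrist force passes 120 N, or if a joint passes its speed limit or range.

## Working session

There is one attempt and no reset: what is moved stays moved. The work goes in short steps, Python scripts to look and compute and a tool call to move; the robot and the scene stay as the last step left them, time stands still between calls to the robot, and variables do not carry over. Pictures are saved under pics/ and viewed, at most 10 in all, crops included, and the job is handed in when it is done.

Besides the shell and the picture viewer there is one more tool, called after "Request:" as name([rows], argument=value, ...), one row to a line, values as JSON. drive_tool: Moves the arm, as the interface text tells. Its arguments: {"type":"object","properties":{"moves":{"type":"array","items":{"type":"array","items":{"type":"number"}}},"jaw":{"type":"number"},"grip_force":{"type":"number"}},"required":["moves"]}

```bash
ls; mkdir -p pics; cat > h.py <<'E'
import numpy as np, cv2
from plant import status, grab_frame, robot
from scipy.spatial.transform import Rotation as R
def ray(f,u,v,Twc=None):
    """world ray origin, dir for fixed cams"""
    F=240/np.tan(np.radians(f['vfov'])/2)
    E=np.array(f['extrinsics']); d=np.array([(u-f['cx'])/F,-(v-f['cy'])/F,-1.])
    Ri=E[:3,:3].T; o=-Ri@E[:3,3]; d=Ri@d; return o,d/np.linalg.norm(d)
def onz(f,u,v,z):
    o,d=ray(f,u,v); return o+d*(z-o[2])/d[2]
def proj(f,p):
    F=240/np.tan(np.radians(f['vfov'])/2)
    E=np.array(f['extrinsics']); c=E[:3,:3]@np.array(p)+E[:3,3]
    return np.array([f['cx']+F*c[0]/-c[2], f['cy']-F*c[1]/-c[2]])
def wray(f,s,u,v):
    F=240/np.tan(np.radians(f['vfov'])/2)
    x,y=u-f['cx'],v-f['cy']; r=np.hypot(x,y); th=r/F
    d=np.array([np.sin(th)*x/max(r,1e-9),-np.sin(th)*y/max(r,1e-9),-np.cos(th)])
    T=np.array(f['T_tool_cam']); Rt=R.from_euler('xyz',s['eef_rot']).as_matrix()
    return Rt@T[:3,3]+np.array(s['tcp_pos']), Rt@T[:3,:3]@d
def meet(o1,d1,o2,d2):
    A=np.stack([d1,-d2],1); t=np.linalg.lstsq(A,o2-o1,rcond=None)[0]
    a,b=o1+t[0]*d1,o2+t[1]*d2; return (a+b)/2,np.linalg.norm(a-b)
def save(f,n): cv2.imwrite('pics/'+n+'.png',f['img'][:,:,::-1])
E
python3 - <<'E'
from h import *
import pickle
s=status.read_state();print(s)
fs={}
for n in('scene','top'):
    f=grab_frame(n);fs[n]=f;save(f,n+'0');print(n,f['vfov'],f['cx'],f['cy'],np.round(f['extrinsics'],3).tolist(),[k for k in f])
pickle.dump(fs,open('f0.pkl','wb'))
E
```

```text
pics
{'time_s': 0.0, 'q': array([-1.35219298,  0.53717464, -0.00442353,  1.53890319,  0.00261006,
        1.06726388, -0.07121077]), 'joint_velocities': array([-0.0013021 , -0.0008559 , -0.00126402, -0.00046012, -0.00106037,
        0.00072536, -0.00074672]), 'joint_torque': array([ 4.87087727e-04, -5.83421445e+01,  1.04870863e+00, -2.59088749e+01,
        1.22471803e-02,  9.67387226e-03, -2.04385560e-05]), 'tcp_pos': array([0.1824851 , 0.62321854, 0.24439599]), 'eef_rot': array([-3.13985518e+00,  1.44331498e-04,  2.85684256e+00]), 'ft_force': array([-0.2822342 , -0.52604489,  0.50643484]), 'torque': array([-0.00732918,  0.00201646,  0.02497413]), 'finger_force': 0.0, 'grip_width': 0.0852777745016095}
scene 56.836844696148184 319.1473782073822 238.80216671437725 [[-0.795, 0.607, -0.008, 0.404], [-0.43, -0.554, 0.712, 0.088], [0.428, 0.57, 0.702, -1.499], [0.0, 0.0, 0.0, 1.0]] ['img', 'vfov', 'cx', 'cy', 'extrinsics']
top 50.55204369179502 324.22280591388557 238.52735118548014 [[0.032, -0.999, 0.004, -0.046], [0.979, 0.032, 0.203, -0.555], [-0.203, -0.002, 0.979, -1.437], [0.0, 0.0, 0.0, 1.0]] ['img', 'vfov', 'cx', 'cy', 'extrinsics']
```

View pics/scene0.png

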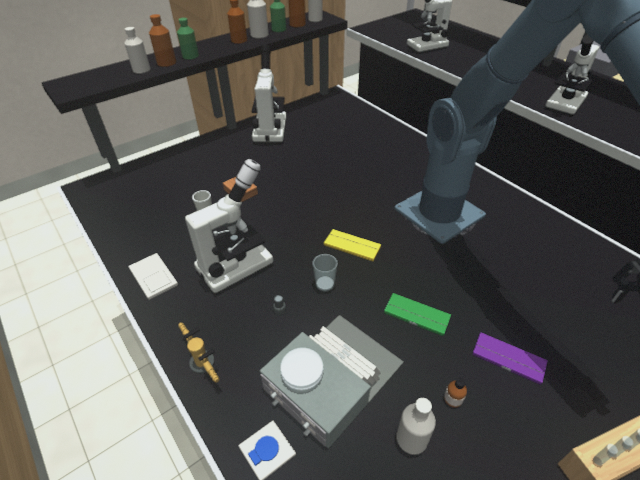

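View pics/top0.png

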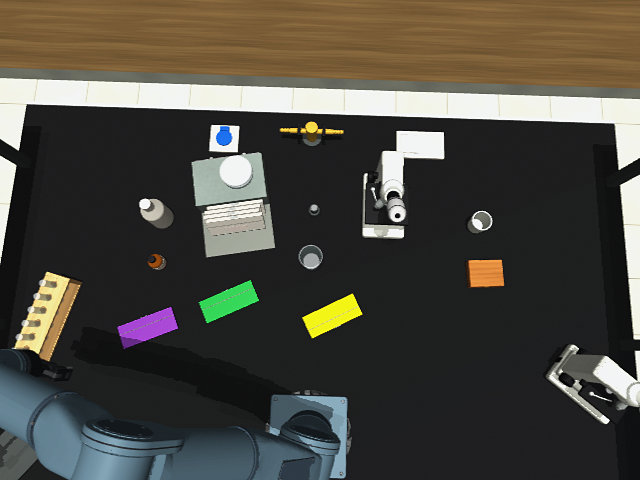

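The top view shows the white leaning cases at about (235,218), in front of the cabinet at (230,180). The microscope with the camera is at (390,200). Lookalikes are the green (228,301), purple (147,327) and yellow (332,316) cases, which are not meant, and a second microscope at (597,390) with no camera. I'll check the choice in one crop.

```bash
python3 - <<'E'
from h import *
import pickle
fs=pickle.load(open('f0.pkl','rb'))
a=fs['top']['img'][140:265,185:285];b=fs['top']['img'][140:265,355:415]
c=np.hstack([cv2.resize(x,None,fx=4.8,fy=4.8,interpolation=cv2.INTER_CUBIC) for x in(a,b)])
cv2.imwrite('pics/crop.png',c[:,:,::-1]);print(c.shape)
E
```

```text
(600, 768, 3)
```

View pics/crop.png

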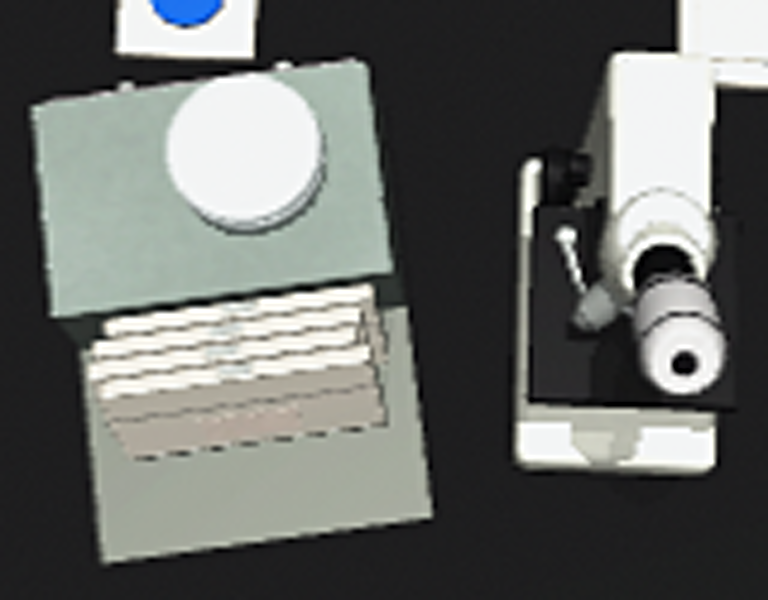

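The crop confirms it: four white cases lean on the cabinet, with the outermost foot from (138,460) to (385,425), and the silver camera's end disc is at (683,360).

```bash
python3 - <<'E'
from h import *
import pickle
fs=pickle.load(open('f0.pkl','rb'));t=fs['top'];sc=fs['scene']
def P(u,v,z,ox=185): return onz(t,u/4.8+ox-.4,v/4.8+140-.4,z)
c={k:P(*a) for k,a in dict(bl=(32,105,.082),br=(367,60,.082),fr=(392,273,.082),fl=(52,318,.082),ml=(103,562,.003),mr=(433,516,.003),c4l=(138,460,.003),c4r=(385,425,.003)).items()}
for k,v in c.items(): print(k,v.round(4))
y=lambda a,b:np.degrees(np.arctan2(*(c[b]-c[a])[1::-1]))
for a,b in(('br','bl'),('fr','fl'),('mr','ml'),('c4r','c4l'),('fr','br'),('fl','bl')):print(a,b,np.linalg.norm(c[a]-c[b]).round(4),y(a,b))
# microscope: crop2 x0=480 -> full 355
Q=lambda u,v,z:P(u-480,v,z,355)
print('foot',Q(516,466,.02),Q(716,470,.02),'stage',Q(530,400,.119),Q(735,408,.119), Q(530,207,.119))
print('camera end disc',Q(683,358,.3336))
# scene camera: white/silver top blob near (250,170)
im=sc['img'][140:215,215:275];cv2.imwrite('pics/sc.png',cv2.resize(im,None,fx=8,fy=8,interpolation=cv2.INTER_CUBIC)[:,:,::-1])
# bystanders
for n,u,v,z in(('beaker',311,257,.045),('eyep',314,210,.04),('stain',157,261,.06),('wash',150,205,.165),('jar',481,221,.07),('box',486,273,.034),('petri',236,172,.115)): print(n,onz(t,u,v,z).round(3))
E
```

```text
bl [0.7725 0.3757 0.082 ]
br [0.809  0.1696 0.082 ]
fr [0.6716 0.1465 0.082 ]
fl [0.6363 0.3519 0.082 ]
ml [0.4997 0.3277 0.003 ]
mr [0.5359 0.1216 0.003 ]
c4l [0.566  0.3107 0.003 ]
c4r [0.5939 0.1552 0.003 ]
br bl 0.2093 100.03766743234151
fr fl 0.2085 99.74817396319214
mr ml 0.2093 99.96429173175657
c4r c4l 0.158 100.17462895346124
fr br 0.1393 9.569128941100136
fl bl 0.1382 9.906132449705861
foot [ 0.5732822  -0.14168032  0.02      ] [ 0.57481652 -0.26743332  0.02      ] stage [ 0.5922161  -0.14200058  0.119     ] [ 0.59132658 -0.26307088  0.119     ] [ 0.71133458 -0.1401598   0.119     ]
camera end disc [ 0.5643717  -0.20150826  0.3336    ]
beaker [0.502 0.009 0.045]
eyep [0.646 0.006 0.04 ]
stain [0.473 0.455 0.06 ]
wash [0.612 0.455 0.165]
jar [ 0.621 -0.487  0.07 ]
box [ 0.473 -0.508  0.034]
petri [0.733 0.234 0.115]
```

View pics/sc.png

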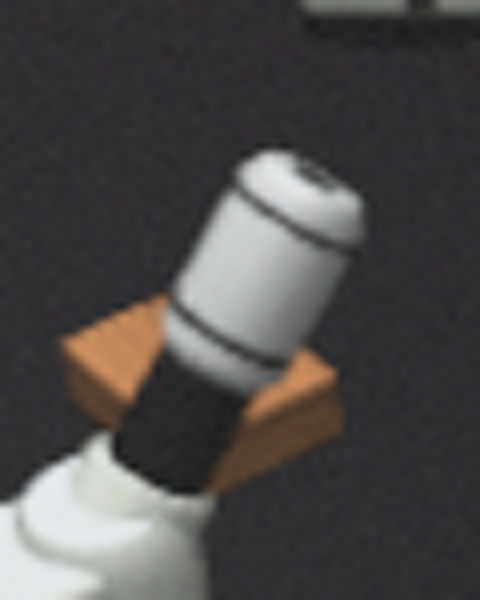

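The scene crop shows the camera seated and leaning: end disc at full pixel (254.3,162), body about (247,172), tube mouth near (235,193). The cabinet has yaw 9.9° and its origin is near (0.655,0.249). Measured lengths of 209 and 139 mm match the given sizes. I'll start moving towards the cases and triangulate the camera meanwhile.

Request:
drive_tool([
  [-1,-4,0,-8.59],
  [-1.5,-4,0,-8.59],
  [-2,-4,0,-8.59],
  [-2.5,-4,0,-0.4],
  [-2.5,-4,0,0],
], jaw=0, grip_force=30)

```text
time_s: 0.6
tcp_pos: [0.2742, 0.429, 0.2451]
eef_rot: [-3.141, -0.0, -2.968]
ft_force: [1.6, -0.1, -0.5]
grip_width: 0.0428
finger_force: 0.0
```

```bash
cat >> h.py <<'E'
CO=np.array([.6548,.249]);CY=np.radians(9.9)
def cab(p):
    d=np.array(p)[:2]-CO;c,s_=np.cos(CY),np.sin(CY);return np.array([c*d[0]+s_*d[1],-s_*d[0]+c*d[1]])
def uncab(x,y):
    c,s_=np.cos(CY),np.sin(CY);return CO+[c*x-s_*y,s_*x+c*y]
def to(p,yaw=None):
    """remaining shift in tool cm + turn deg"""
    s=status.read_state();M=R.from_euler('xyz',s['eef_rot']).as_matrix()
    d=M.T@(np.array(p)-s['tcp_pos'])*100
    t=None if yaw is None else np.degrees((s['eef_rot'][2]-yaw+np.pi)%(2*np.pi)-np.pi)
    print('t',round(s['time_s'],2),'pos',s['tcp_pos'].round(4),'cab',cab(s['tcp_pos']).round(4),'rot',s['eef_rot'].round(3),'need cm',d.round(2),'turn',t,'F',s['ft_force'].round(1),'w',round(s['grip_width'],4),'q',s['q'].round(2))
E
python3 - <<'E'
from h import *
import pickle
fs=pickle.load(open('f0.pkl','rb'));t=fs['top'];sc=fs['scene']
o1,d1=ray(t,(684-480)/4.8+355-.4,361/4.8+140-.4);o2,d2=ray(sc,254.0,161.7)
print('disc',meet(o1,d1,o2,d2))
o,d=ray(sc,215+232/8,140+290/8) # body centre: intersect plane y=-.202
for y in(-.2015,-.203): print('body ctr',o+d*(y-o[1])/d[1])
for l in [(170,320,280,375),(225,180,355,245)]:
    o,d=ray(sc,215+(l[0]+l[2])/16-.4,140+(l[1]+l[3])/16-.4);print('band mid',o+d*(-.202-o[1])/d[1])
to([*uncab(-.115,0),.15],np.pi+CY)
E
```

```text
disc (array([ 0.56181375, -0.20138901,  0.33641792]), np.float64(0.0006884378783592702))
body ctr [ 0.59542383 -0.2015      0.30561147]
body ctr [ 0.594717   -0.203       0.30441251]
band mid [ 0.6017693 -0.202      0.2864218]
band mid [ 0.57177226 -0.202       0.3264877 ]
t 0.6 pos [0.2742 0.429  0.2451] cab [-0.344   0.2427] rot [-3.141 -0.    -2.968] need cm [-22.88 -24.28   9.52] turn 0.03310918230176248 F [ 1.6 -0.1 -0.5] w 0.0428 q [-1.03  0.3  -0.07  1.9   0.02  0.94  0.63]
```

The camera's end disc triangulates to (0.562, -0.201, 0.336), with rays missing by 0.7 mm. The expected height is 0.334, so this fits. The tube mouth is then about (0.607, -0.201, 0.283).

Request:
drive_tool([
  [-4.5,-4.8,0,0],
  [-4.5,-4.8,1.5,0],
  [-4.5,-4.8,2,0],
  [-4.5,-4.8,2,0],
  [-4.5,-4.8,2,0],
])

```text
time_s: 1.1
tcp_pos: [0.4684, 0.2836, 0.1899]
eef_rot: [-3.142, -0.0, -2.969]
ft_force: [-0.3, 0.0, -0.5]
grip_width: 0.0423
finger_force: 0.0
```

```bash
python3 - <<'E'
from h import *
to([*uncab(-.115,0),.05],np.pi+CY)
s=status.read_state();f=grab_frame('wrist');save(f,'w1');print(f['vfov'],f['cx'],f['cy'],np.round(f['T_tool_cam'],3).tolist())
E
```

```text
t 1.1 pos [0.4684 0.2836 0.1899] cab [-0.1776  0.0661] rot [-3.142 -0.    -2.969] need cm [-6.27 -6.61 13.99] turn -0.032509017124585246 F [-0.3  0.  -0.5] w 0.0423 q [-0.66  0.43  0.04  1.86 -0.02  0.85  1.13]
65.70646984690485 319.27395010729686 241.943887588477 [[-0.0, 0.945, 0.328, 0.084], [1.0, 0.0, 0.0, -0.001], [0.0, 0.328, -0.945, -0.128], [0.0, 0.0, 0.0, 1.0]]
```

View pics/w1.png

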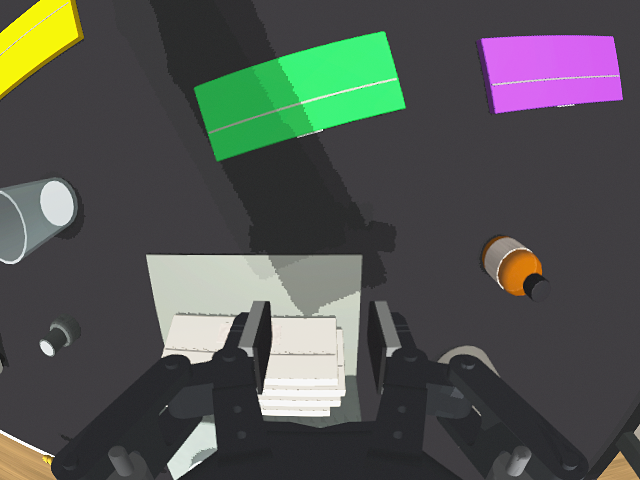

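The wrist view shows the row's near foot edge at about y=317 (x 175–337), with the mat's near edge at y=255.

```bash
python3 - <<'E'
from h import *
s=status.read_state();f=grab_frame('wrist')
for u,v in((176,314),(337,317),(150,255),(361,255)):
    o,d=wray(f,s,u,v);p=o+d*(.003-o[2])/d[2];print(p.round(4),cab(p).round(4))
E
```

```text
[0.6015 0.1447 0.003 ] [-0.0704 -0.0936]
[0.5736 0.307  0.003 ] [-0.0701  0.0711]
[0.5402 0.1167 0.003 ] [-0.1356 -0.1107]
[0.5061 0.3168 0.003 ] [-0.1348  0.0924]
```

Request:
drive_tool([
  [-2,-3.3,2,0],
  [-2,-3.3,3,0],
  [-2,0,3,0],
  [0,0,3,0],
  [0,0,2.5,0],
])

```text
time_s: 1.7
tcp_pos: [0.5373, 0.2301, 0.0537]
eef_rot: [-3.141, -0.001, -2.97]
ft_force: [0.1, 0.2, 0.3]
grip_width: 0.0428
finger_force: 0.0
```

Request:
drive_tool([
  [0,0,2,0],
  [0,0,0.6,0],
  [-1,0,0,0],
  [-1,0,0,0],
  [-0.5,0,0,0],
])

```text
time_s: 2.2
tcp_pos: [0.5651, 0.2353, 0.0312]
eef_rot: [3.141, 0.004, -2.97]
ft_force: [0.9, 0.6, 0.1]
grip_width: 0.0429
finger_force: 0.0
```

Request:
drive_tool([
  [-0.4,0,0,0],
  [-0.4,0,0,0],
  [-0.4,0,0,0],
  [-0.4,0,0,0],
  [-0.3,0,0,0],
])

```text
time_s: 2.7
tcp_pos: [0.5793, 0.2376, 0.0292]
eef_rot: [-3.141, -0.004, -2.969]
ft_force: [-3.7, -0.4, 1.1]
grip_width: 0.0427
finger_force: 2.3
```

```bash
python3 - <<'E'
from h import *
to([*uncab(-.059,0),.028],np.pi+CY)
f=grab_frame('top');a=f['img'][150:250,190:280]
g=grab_frame('wrist')
c=np.hstack([cv2.resize(a,(360,400),interpolation=cv2.INTER_CUBIC),cv2.resize(g['img'][180:480,100:420],(427,400))]);cv2.imwrite('pics/p1.png',c[:,:,::-1])
E
```

```text
t 2.7 pos [0.5793 0.2376 0.0292] cab [-0.0763  0.0017] rot [-3.141 -0.004 -2.969] need cm [-1.73 -0.17  0.12] turn -0.01639081899499239 F [-3.7 -0.4  1.1] w 0.0427 q [-0.49  0.78  0.04  1.71 -0.05  0.65  1.32]
```

View pics/p1.png

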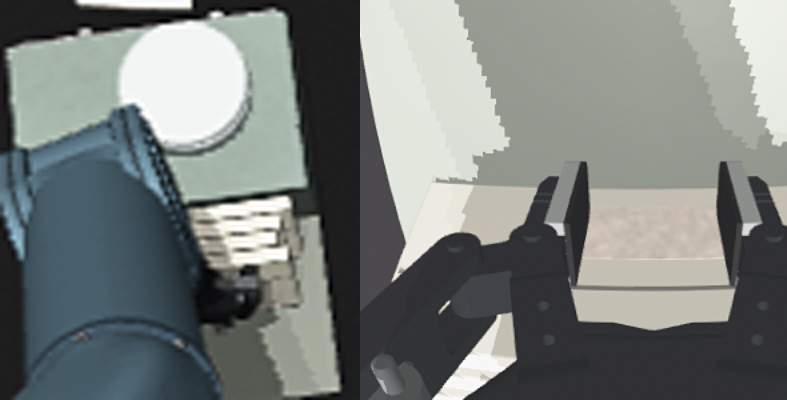

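Both fingers bear on case4's foot, and the contact is light at about 4 N. I'll keep pushing.

Request:
drive_tool([
  [-0.4,0,0,0],
  [-0.4,0,0,0],
  [-0.4,0,0,0],
  [-0.3,0,0,0],
  [0,0,0,0],
])

```text
time_s: 3.3
tcp_pos: [0.5928, 0.2396, 0.0284]
eef_rot: [-3.14, -0.007, -2.969]
ft_force: [-10.3, -2.5, 0.7]
grip_width: 0.043
finger_force: 0.0
```

Request:
drive_tool([
  [-0.2,0,0,0],
  [-0.2,0,0,0],
  [0,0,0,0],
])

```text
time_s: 3.6
tcp_pos: [0.5925, 0.2396, 0.0272]
eef_rot: [-3.14, -0.015, -2.968]
ft_force: [-19.1, -3.6, 4.8]
grip_width: 0.0428
finger_force: 0.0
```

```bash
python3 - <<'E'
from h import *
to([*uncab(-.059,0),.028],np.pi+CY)
E
```

```text
t 3.6 pos [0.5925 0.2396 0.0272] cab [-0.063   0.0015] rot [-3.14  -0.015 -2.968] need cm [-0.39 -0.15 -0.09] turn 0.0384141107514798 F [-19.1  -3.6   4.8] w 0.0428 q [-0.48  0.81  0.04  1.66 -0.05  0.69  1.33]
```

Request:
drive_tool([
  [0.4,0,0,0],
  [2,0,0,0],
  [3,0,-2,0],
  [3,0,-5,0],
  [0,0,-3,0],
])

```text
time_s: 4.1
tcp_pos: [0.5197, 0.2274, 0.1242]
eef_rot: [3.141, 0.0, -2.969]
ft_force: [-0.1, 0.8, -0.2]
grip_width: 0.0426
finger_force: 0.0
```

```bash
python3 - <<'E'
from h import *
to([*uncab(-.115,0),.05],np.pi+CY)
g=grab_frame('wrist');f=grab_frame('scene')
c=np.hstack([cv2.resize(f['img'][310:420,250:350],(364,400),interpolation=cv2.INTER_CUBIC),cv2.resize(g['img'][180:480,100:420],(427,400))]);cv2.imwrite('pics/p2.png',c[:,:,::-1])
E
```

```text
t 4.1 pos [0.5197 0.2274 0.1242] cab [-0.1368  0.002 ] rot [ 3.141  0.    -2.969] need cm [-2.18 -0.2   7.42] turn 0.00040888944836079224 F [-0.1  0.8 -0.2] w 0.0426 q [-0.53  0.56  0.05  1.85 -0.04  0.73  1.28]
```

View pics/p2.png

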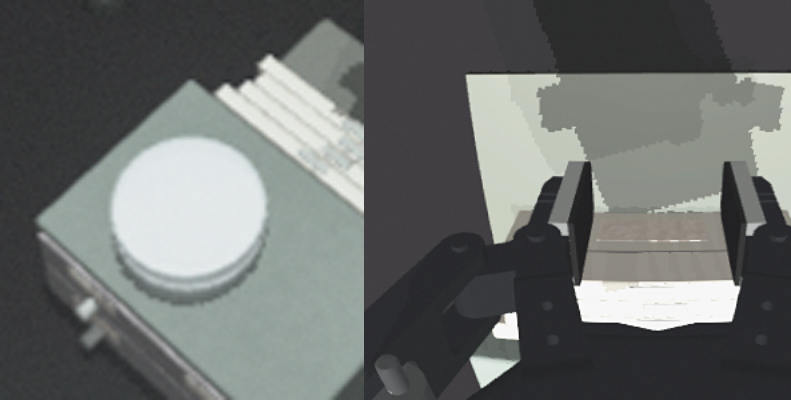

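The scene crop shows four tops packed beside the cabinet. The wrist crop shows case4's foot line at crop y≈212, its top edge at y≈280, and the mat edge at y≈73.

```bash
python3 - <<'E'
from h import *
s=status.read_state();f=grab_frame('wrist')
save(f,'w3')
for n,u,v,z in(('footL',600,211,.003),('footR',715,211,.003),('topL',600,280,.071),('topR',715,280,.071),('back',660,324,.071),('mat',620,73,.003)):
    o,d=wray(f,s,100+(u-364)*.75,180+v*.75);p=o+d*(z-o[2])/d[2];print(n,cab(p).round(4))
g=grab_frame('top');import cv2
a=g['img'][150:250,190:280];b=grab_frame('scene')
cv2.imwrite('pics/p3.png',np.hstack([cv2.resize(a,(360,400),interpolation=cv2.INTER_CUBIC),cv2.resize(f['img'][330:430,220:340],(440,400),interpolation=cv2.INTER_CUBIC)])[:,:,::-1])
E
```

```text
footL [-0.0419 -0.0325]
footR [-0.0416  0.0381]
topL [-0.0466 -0.0259]
topR [-0.0463  0.0308]
back [-0.0141  0.0038]
mat [-0.1311 -0.0173]
```

View pics/p3.png

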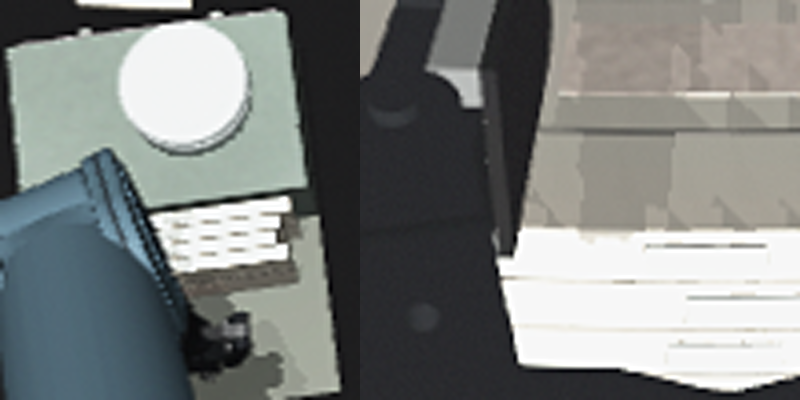

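It looks packed, and the foot is about 89 mm from the mat's edge, so near -0.051. A second push at mid-height will square and close the row fully.

Request:
drive_tool([
  [-1,0,3.5,0],
  [-1,0,3.6,0],
  [-2,0,0,0],
  [-2,0,0,0],
  [-0.5,0,0,0],
])

```text
time_s: 4.85
tcp_pos: [0.5872, 0.2381, 0.0499]
eef_rot: [-3.141, 0.001, -2.971]
ft_force: [-0.5, 0.5, 0.2]
grip_width: 0.0426
finger_force: 0.0
```

Request:
drive_tool([
  [-0.4,0,0,0],
  [-0.4,0,0,0],
  [-0.3,0,0,0],
  [-0.2,0,0,0],
  [0,0,0,0],
])

```text
time_s: 5.35
tcp_pos: [0.5947, 0.2402, 0.0507]
eef_rot: [-3.141, -0.007, -2.969]
ft_force: [-7.7, -2.0, 3.4]
grip_width: 0.0428
finger_force: 3.8
```

```bash
python3 - <<'E'
from h import *
to([*uncab(-.063,0),.05],np.pi+CY)
E
```

```text
t 5.35 pos [0.5947 0.2402 0.0507] cab [-0.0607  0.0017] rot [-3.141 -0.007 -2.969] need cm [ 0.23 -0.17  0.07] turn -0.0018707989194235374 F [-7.7 -2.   3.4] w 0.0428 q [-0.48  0.77  0.04  1.66 -0.05  0.72  1.33]
```

Request:
drive_tool([
  [-0.4,0,0,0],
  [-0.3,0,0,0],
  [0,0,0,0],
  [0,0,0,0],
])

```text
time_s: 5.75
tcp_pos: [0.5954, 0.2407, 0.0492]
eef_rot: [-3.14, -0.019, -2.968]
ft_force: [-21.0, -3.7, 10.9]
grip_width: 0.0425
finger_force: 10.9
```

```bash
python3 - <<'E'
from h import *
to([*uncab(-.063,0),.05],np.pi+CY)
E
```

```text
t 5.75 pos [0.5954 0.2407 0.0492] cab [-0.06   0.002] rot [-3.14  -0.019 -2.968] need cm [ 0.3  -0.2  -0.07] turn 0.07122294761007834 F [-21.   -3.7  10.9] w 0.0425 q [-0.48  0.78  0.04  1.65 -0.05  0.73  1.33]
```

The row is firm, with no further motion at 21 N. Next I'll retreat, rise and travel to the microscope.

Request:
drive_tool([
  [0.6,0,0,0],
  [2,0,0,0],
  [3,0,-3,0],
  [0,0,-5,0],
  [0,0,-5,0],
], jaw=1)

```text
time_s: 6.25
tcp_pos: [0.5481, 0.2321, 0.1825]
eef_rot: [-3.141, -0.002, -2.969]
ft_force: [2.1, 0.9, 0.4]
grip_width: 0.085
finger_force: 0.0
```

Request:
drive_tool([
  [0,-2,-5,5],
  [0,-4,-5,4.9],
  [0,-4,-5,0],
  [0,-4.5,-5,0],
  [0,-4.5,-2,0],
])

```text
time_s: 6.75
tcp_pos: [0.5563, 0.0739, 0.3669]
eef_rot: [3.139, 0.006, -3.139]
ft_force: [1.2, 0.3, 0.6]
grip_width: 0.0853
finger_force: 0.0
```

Request:
drive_tool([
  [0,-4.5,0,0],
  [0,-4.5,0,0],
  [0,-4.5,0,0],
  [0,-4.5,0,0],
  [0,-4.5,0,0],
])

```text
time_s: 7.25
tcp_pos: [0.555, -0.1534, 0.3635]
eef_rot: [3.141, 0.001, 3.141]
ft_force: [0.4, -0.2, 0.7]
grip_width: 0.0854
finger_force: 0.0
```

```bash
python3 - <<'E'
from h import *
to([.5811,-.2014,.40],np.pi)
E
```

```text
t 7.25 pos [ 0.555  -0.1534  0.3635] cab [-0.1675 -0.3792] rot [3.141e+00 1.000e-03 3.141e+00] need cm [-2.62 -4.8  -3.64] turn -0.03160144047836933 F [ 0.4 -0.2  0.7] w 0.0854 q [-0.03  0.31  0.29  1.61 -0.09  1.24  1.84]
```

Request:
drive_tool([
  [0,0,-3.6,0],
  [-1.3,-2.4,0,0],
  [-1.3,-2.4,0,0],
  [0,0,0,0],
])

```text
time_s: 7.65
tcp_pos: [0.5814, -0.2034, 0.3991]
eef_rot: [-3.139, 0.001, 3.137]
ft_force: [0.0, -0.3, -0.1]
grip_width: 0.0854
finger_force: 0.0
```

```bash
python3 - <<'E'
from h import *
to([.5811,-.2014,.3084],np.pi)
s=status.read_state();f=grab_frame('wrist')
save(f,'w4')
E
```

```text
t 7.65 pos [ 0.5814 -0.2034  0.3991] cab [-0.1501 -0.433 ] rot [-3.139e+00  1.000e-03  3.137e+00] need cm [0.04 0.22 9.07] turn -0.2901525708981131 F [ 0.  -0.3 -0.1] w 0.0854 q [ 0.04  0.37  0.32  1.45 -0.11  1.34  1.92]
```

View pics/w4.png

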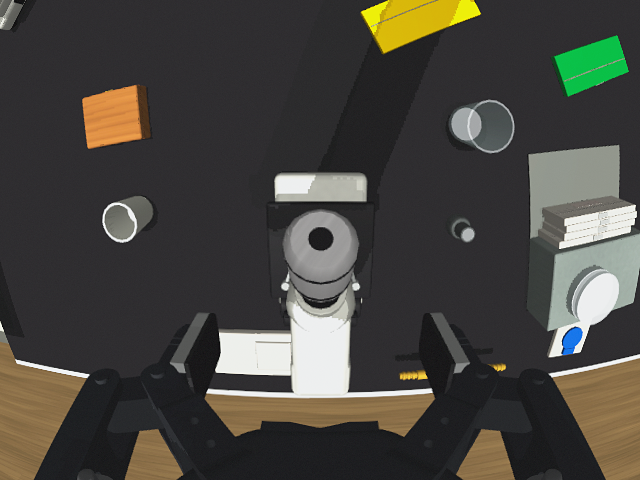

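The camera's end disc is at (320,239), centred between the pads (mid about 320). Its tilt lies in the tool's x–z plane.

```bash
python3 - <<'E'
from h import *
s=status.read_state();f=grab_frame('wrist')
o,d=wray(f,s,320.5,239);print(o+d*(.335-o[2])/d[2])
E
```

```text
[ 0.56244406 -0.20120425  0.335     ]
```

Request:
drive_tool([
  [0,0.1,2.5,0],
  [0,0,2.5,0],
  [0,0,2,0],
  [0,0,1.5,0],
  [0,0,0.5,0],
])

```text
time_s: 8.25
tcp_pos: [0.5803, -0.1968, 0.3075]
eef_rot: [3.14, -0.003, -3.141]
ft_force: [-0.7, 0.2, 0.1]
grip_width: 0.0854
finger_force: 0.0
```

```bash
python3 - <<'E'
from h import *
to([.5811,-.2014,.3084],np.pi)
E
```

```text
t 8.25 pos [ 0.5803 -0.1968  0.3075] cab [-0.15   -0.4264] rot [ 3.140e+00 -3.000e-03 -3.141e+00] need cm [-0.08 -0.46 -0.09] turn 0.055240009087332266 F [-0.7  0.2  0.1] w 0.0854 q [ 0.04  0.42  0.3   1.58 -0.13  1.15  1.94]
```

Request:
drive_tool([
  [0,-0.45,0,0],
  [0,0,0,0],
])

```text
time_s: 8.45
tcp_pos: [0.5815, -0.2039, 0.3102]
eef_rot: [-3.141, 0.001, 3.14]
ft_force: [-0.2, -0.1, 0.7]
grip_width: 0.0853
finger_force: 0.0
```

Request:
drive_tool([
  [0,0,0,0],
  [0,0,0,0],
  [0,0,0,0],
  [0,0,0,0],
  [0,0,0,0],
], jaw=-1, grip_force=25)

```text
time_s: 8.95
tcp_pos: [0.5815, -0.2032, 0.3097]
eef_rot: [3.142, 0.001, 3.141]
ft_force: [-0.8, 0.4, 4.3]
grip_width: 0.0435
finger_force: 25.4
```

```bash
python3 - <<'E'
from h import *
to([.5811,-.2014,.3084],np.pi)
E
```

```text
t 8.95 pos [ 0.5815 -0.2032  0.3097] cab [-0.15   -0.4329] rot [3.142e+00 1.000e-03 3.141e+00] need cm [0.04 0.18 0.13] turn -0.04153022501507508 F [-0.8  0.4  4.3] w 0.0435 q [ 0.05  0.43  0.3   1.58 -0.13  1.16  1.95]
```

Gripped at 43.5 mm. Drawing out along the 40° axis.

Request:
drive_tool([
  [0.32,0,-0.38,0],
  [0.51,0,-0.61,0],
  [0.64,0,-0.77,0],
  [0.64,0,-0.77,0],
  [0.64,0,-0.77,0],
])

```text
time_s: 9.45
tcp_pos: [0.5527, -0.2033, 0.3428]
eef_rot: [3.141, -0.001, 3.141]
ft_force: [0.1, -0.4, -1.5]
grip_width: 0.0437
finger_force: 26.0
```

Request:
drive_tool([
  [0.64,0,-0.77,0],
  [0.64,0,-0.77,0],
  [0.64,0,-0.77,0],
  [0.64,0,-0.77,0],
  [0.64,0,-0.77,0],
])

```text
time_s: 9.95
tcp_pos: [0.5212, -0.2032, 0.3813]
eef_rot: [3.142, -0.0, 3.141]
ft_force: [0.4, 0.3, -1.3]
grip_width: 0.0438
finger_force: 26.0
```

```bash
python3 - <<'E'
from h import *
to([.5811,-.2014,.3084],np.pi)
f=grab_frame('scene');g=grab_frame('wrist')
cv2.imwrite('pics/p5.png',np.hstack([cv2.resize(f['img'][110:230,190:330],(420,360),interpolation=cv2.INTER_CUBIC),cv2.resize(g['img'][200:480,180:460],(360,360))])[:,:,::-1])
E
```

```text
t 9.95 pos [ 0.5212 -0.2032  0.3813] cab [-0.2094 -0.4225] rot [ 3.142 -0.     3.141] need cm [-5.99  0.19  7.29] turn -0.04949680311258958 F [ 0.4  0.3 -1.3] w 0.0438 q [ 0.04  0.27  0.32  1.62 -0.09  1.27  1.94]
```

View pics/p5.png

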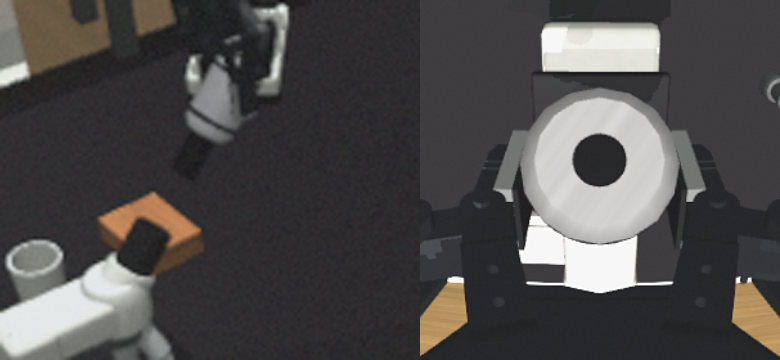

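The camera is out of the tube, held about 40° from upright and about 60 mm clear of the mouth. That used my last picture view, so from here I'll measure numerically. Next I'll carry it to a point in front of the cases.

Request:
drive_tool([
  [0,1.5,0,0],
  [0,3,0,0],
  [0,3.5,0,0],
  [0,3.5,0,0],
  [0,3.5,0,0],
])

```text
time_s: 10.55
tcp_pos: [0.5218, -0.0518, 0.3804]
eef_rot: [3.142, -0.0, 3.141]
ft_force: [0.8, 0.1, -1.1]
grip_width: 0.0433
finger_force: 26.0
```

Request:
drive_tool([
  [0,3.5,0,0],
  [0,3.5,0,0],
  [0,3.5,0,0],
  [0,3.5,0,-3],
  [0,3.5,0,-4],
])

```text
time_s: 11.05
tcp_pos: [0.5201, 0.1233, 0.3803]
eef_rot: [-3.142, -0.0, -3.018]
ft_force: [0.7, -0.3, -1.8]
grip_width: 0.0435
finger_force: 26.0
```

Request:
drive_tool([
  [0,3,1,-2.9],
  [0,3,2,0],
  [0,2,3,0],
  [0,1,3,0],
  [0,0,3,0],
])

```text
time_s: 11.55
tcp_pos: [0.5056, 0.2131, 0.2592]
eef_rot: [3.14, -0.0, -2.966]
ft_force: [0.4, -0.1, -1.5]
grip_width: 0.0438
finger_force: 26.0
```

```bash
cat >> h.py <<'E'
def disc():
    """camera tilt from the dark dot in the end disc (wrist view); grasp at 80 mm, disc 30 mm above"""
    s=status.read_state();f=grab_frame('wrist');g=cv2.cvtColor(f['img'],cv2.COLOR_RGB2GRAY)
    # dot: dark blob enclosed by bright disc, central columns
    m=(g<75).astype(np.uint8);n,l,st,ce=cv2.connectedComponentsWithStats(m)
    for i in range(1,n):
        x,y,w,h,a=st[i]
        if 150<a<6000 and abs(ce[i][0]-320)<50 and .5<w/h<2 and a>.6*w*h and g[max(y-6,0),x+w//2]>110:
            u,v=ce[i]; o,d=wray(f,s,u,v); M=R.from_euler('xyz',s['eef_rot']).as_matrix()
            o=M.T@(o-s['tcp_pos']);d=M.T@d
            th=.7
            for _ in range(30):
                p=o+d*((-.005-.03*np.cos(th))-o[2])/d[2]; th=np.arcsin(np.clip(p[0]/.03,-1,1))
            print('dot',ce[i].round(1),st[i],'tool xyz',p.round(4),'tilt',np.degrees(th).round(1),'lat',np.degrees(np.arcsin(p[1]/.03)).round(1))
E
python3 - <<'E'
from h import *
to([*uncab(-.14,0),.113],np.pi+CY);disc()
E
```

```text
t 11.55 pos [0.5056 0.2131 0.2592] cab [-0.1532 -0.0097] rot [ 3.14  -0.    -2.966] need cm [-1.32  0.95 14.62] turn 0.15586117858879212 F [ 0.4 -0.1 -1.5] w 0.0438 q [-0.5   0.35  0.03  1.8  -0.01  1.    1.28]
dot [319.3 324.1] [ 299  304   41   41 1304] tool xyz [ 0.0207 -0.0008 -0.0267] tilt 43.7 lat -1.6
```

Dot-based tilt reads 43.7°, against 40° expected, so it works with a bias of about 3°. Now lowering in front of the cases.

Request:
drive_tool([
  [0,0.5,3,0],
  [0,0.4,4,0],
  [-0.6,0,4,0],
  [-0.6,0,2.6,0],
  [0,0,1,0],
])

```text
time_s: 12.1
tcp_pos: [0.5161, 0.2208, 0.1125]
eef_rot: [-3.14, -0.003, -2.97]
ft_force: [-0.8, -0.7, -1.7]
grip_width: 0.0434
finger_force: 26.2
```

Request:
drive_tool([
  [-0.8,0,0,0],
  [-0.8,0,0,0],
  [-0.8,0,0,0],
  [0,0,0,0],
])

```text
time_s: 12.5
tcp_pos: [0.5427, 0.2262, 0.1162]
eef_rot: [3.141, 0.004, -2.97]
ft_force: [-0.0, -0.0, -0.4]
grip_width: 0.0434
finger_force: 26.2
```

```bash
python3 - <<'E'
from h import *
to([*uncab(-.108,0),.113],np.pi+CY);disc()
E
```

```text
t 12.5 pos [0.5427 0.2262 0.1162] cab [-0.1144 -0.0032] rot [ 3.141  0.004 -2.97 ] need cm [-0.63  0.32  0.33] turn -0.08511141963325117 F [-0.  -0.  -0.4] w 0.0434 q [-0.49  0.6   0.02  1.8  -0.02  0.74  1.28]
dot [319.3 324. ] [ 299  304   41   41 1304] tool xyz [ 0.0208 -0.0008 -0.0267] tilt 43.8 lat -1.5
```

Request:
drive_tool([
  [-0.4,0,0.3,0],
  [-0.4,0,0,0],
  [-0.4,0,0,0],
  [-0.4,0,0,0],
  [0,0,0,0],
], grip_force=20)

```text
time_s: 13.05
tcp_pos: [0.5541, 0.228, 0.1106]
eef_rot: [-3.141, -0.005, -2.969]
ft_force: [-3.0, -0.4, -3.2]
grip_width: 0.0438
finger_force: 26.5
```

```bash
python3 - <<'E'
from h import *
to([*uncab(-.0595,0),.113],np.pi+CY);disc()
E
```

```text
t 13.05 pos [0.5541 0.228  0.1106] cab [-0.1028 -0.0034] rot [-3.141 -0.005 -2.969] need cm [-4.33  0.34 -0.26] turn -0.030919994393849803 F [-3.  -0.4 -3.2] w 0.0438 q [-0.48  0.62  0.02  1.77 -0.02  0.76  1.29]
dot [319.3 329. ] [ 299  309   41   41 1318] tool xyz [ 0.0195 -0.0008 -0.0278] tilt 40.6 lat -1.6
```

The camera is turning in the pads at only 3 N. Continuing.

Request:
drive_tool([
  [-0.5,0,0,0],
  [-0.5,0,0,0],
  [-0.5,0,-0.1,0],
  [-0.5,0,0,0],
  [0,0,0,0],
])

```text
time_s: 13.6
tcp_pos: [0.5753, 0.2316, 0.1122]
eef_rot: [-3.141, -0.002, -2.97]
ft_force: [-3.7, -0.1, -1.8]
grip_width: 0.0434
finger_force: 28.5
```

```bash
python3 - <<'E'
from h import *
to([*uncab(-.0595,0),.113],np.pi+CY);disc()
E
```

```text
t 13.6 pos [0.5753 0.2316 0.1122] cab [-0.0813 -0.0035] rot [-3.141e+00 -2.000e-03 -2.970e+00] need cm [-2.18  0.35 -0.08] turn -0.051293529607640644 F [-3.7 -0.1 -1.8] w 0.0434 q [-0.47  0.65  0.02  1.71 -0.02  0.78  1.3 ]
dot [319.3 345.6] [ 299  326   42   40 1321] tool xyz [ 0.0152 -0.0008 -0.0309] tilt 30.5 lat -1.6
```

Rotation per millimetre is less than predicted, so I'll check numerically whether the row has moved.

```bash
python3 - <<'E'
from h import *
for n in('top','scene'):
    f=grab_frame(n);g=cv2.cvtColor(f['img'],cv2.COLOR_RGB2GRAY).astype(np.float32)
    for y in(-.07,-.05,.05,.07):
        xs=np.arange(-.08,.021,.004)
        P=np.array([proj(f,[*uncab(x,y),.071]) for x in xs],np.float32)
        v=cv2.remap(g,P[None,:,0],P[None,:,1],cv2.INTER_LINEAR)[0]
        print(n,y,[f'{int(x*1000)}:{int(a)}' for x,a in zip(xs,v)])
E
```

```text
top -0.07 ['-80:86', '-76:87', '-72:82', '-67:147', '-63:94', '-59:90', '-55:94', '-51:88', '-47:202', '-43:247', '-39:243', '-35:243', '-31:246', '-27:243', '-23:237', '-19:245', '-15:242', '-11:219', '-7:246', '-3:252', '0:116', '4:111', '8:179', '12:177', '16:176', '20:177']
top -0.05 ['-80:86', '-76:86', '-72:60', '-67:32', '-63:11', '-59:23', '-55:49', '-51:60', '-47:103', '-43:107', '-39:80', '-35:39', '-31:115', '-27:248', '-23:240', '-19:245', '-15:242', '-11:233', '-7:245', '-3:247', '0:133', '4:121', '8:178', '12:174', '16:174', '20:175']
top 0.05 ['-80:99', '-76:99', '-72:99', '-67:99', '-63:100', '-59:99', '-55:99', '-51:99', '-47:99', '-43:99', '-39:98', '-35:98', '-31:98', '-27:98', '-23:97', '-19:96', '-15:96', '-11:96', '-7:95', '-3:95', '0:95', '4:94', '8:95', '12:95', '16:94', '20:94']
top 0.07 ['-80:102', '-76:102', '-72:102', '-67:101', '-63:101', '-59:102', '-55:102', '-51:102', '-47:102', '-43:102', '-39:102', '-35:102', '-31:102', '-27:101', '-23:102', '-19:102', '-15:102', '-11:102', '-7:102', '-3:102', '0:102', '4:102', '8:102', '12:102', '16:101', '20:102']

[... 445 characters left out ...]
-27:213', '-23:225', '-19:230', '-15:221', '-11:226', '-7:212', '-3:159', '0:152', '4:153', '8:153', '12:178', '16:221', '20:227']
scene 0.05 ['-80:126', '-76:126', '-72:115', '-67:96', '-63:94', '-59:87', '-55:83', '-51:129', '-47:195', '-43:200', '-39:173', '-35:172', '-31:161', '-27:155', '-23:159', '-19:197', '-15:215', '-11:227', '-7:208', '-3:157', '0:156', '4:157', '8:161', '12:159', '16:157', '20:158']
scene 0.07 ['-80:136', '-76:135', '-72:136', '-67:137', '-63:136', '-59:136', '-55:134', '-51:168', '-47:225', '-43:229', '-39:215', '-35:226', '-31:229', '-27:217', '-23:228', '-19:230', '-15:216', '-11:228', '-7:204', '-3:158', '0:158', '4:159', '8:158', '12:159', '16:160', '20:161']
```

The row is intact: tops span -49 to 0 mm and are square at both ends. The data fit a pivot higher in the pads (about 15 mm behind the TCP), putting the present tilt near 20°. I'll raise 2 mm and continue.

Request:
drive_tool([
  [-0.4,0,-0.2,0],
  [-0.4,0,0,0],
  [-0.4,0,0,0],
  [-0.4,0,0,0],
  [0,0,0,0],
])

```text
time_s: 14.25
tcp_pos: [0.5922, 0.2347, 0.1148]
eef_rot: [3.141, 0.001, -2.97]
ft_force: [-3.1, -1.0, -1.8]
grip_width: 0.0434
finger_force: 31.1
```

```bash
python3 - <<'E'
from h import *
to([*uncab(-.0595,0),.113],np.pi+CY);disc()
E
```

```text
t 14.25 pos [0.5922 0.2347 0.1148] cab [-0.0641 -0.0033] rot [ 3.141e+00  1.000e-03 -2.970e+00] need cm [-0.46  0.33  0.18] turn -0.052998818210967684 F [-3.1 -1.  -1.8] w 0.0434 q [-0.47  0.67  0.02  1.67 -0.02  0.81  1.31]
dot [319.2 356.8] [ 299  339   42   37 1217] tool xyz [ 0.012  -0.0008 -0.0325] tilt 23.5 lat -1.6
```

The two-point fit puts the tilt at about 8° now. It should be upright with the TCP near -0.051.

Request:
drive_tool([
  [-0.4,0,0,0],
  [-0.4,0,0,0],
  [-0.3,0,0,0],
  [-0.2,0,0,0],
  [0,0,0,0],
])

```text
time_s: 14.8
tcp_pos: [0.6046, 0.2368, 0.1146]
eef_rot: [3.142, 0.0, -2.97]
ft_force: [-3.9, -0.4, 0.4]
grip_width: 0.0433
finger_force: 31.8
```

```bash
python3 - <<'E'
from h import *
to([*uncab(-.0511,0),.113],np.pi+CY);disc()
f=grab_frame('scene');g=cv2.cvtColor(f['img'],cv2.COLOR_RGB2GRAY).astype(np.float32)
for y in(-.07,.07):
    xs=np.arange(-.06,.009,.004)
    P=np.array([proj(f,[*uncab(x,y),.071]) for x in xs],np.float32)
    print(y,[f'{round(x*1000)}:{int(a)}' for x,a in zip(xs,cv2.remap(g,P[None,:,0],P[None,:,1],1)[0])])
E
```

```text
t 14.8 pos [0.6046 0.2368 0.1146] cab [-0.0515 -0.0034] rot [ 3.142  0.    -2.97 ] need cm [-0.04  0.34  0.16] turn -0.050098118558028246 F [-3.9 -0.4  0.4] w 0.0433 q [-0.46  0.69  0.03  1.63 -0.02  0.82  1.32]
dot [319.1 364.2] [ 299  348   42   33 1085] tool xyz [ 0.0096 -0.0009 -0.0334] tilt 18.8 lat -1.7
-0.07 ['-60:135', '-56:135', '-52:132', '-48:175', '-44:197', '-40:169', '-36:194', '-32:210', '-28:211', '-24:220', '-20:227', '-16:218', '-12:222', '-8:212', '-4:157', '0:153', '4:154', '8:155']
0.07 ['-60:136', '-56:137', '-52:167', '-48:226', '-44:230', '-40:213', '-36:226', '-32:229', '-28:216', '-24:227', '-20:230', '-16:215', '-12:228', '-8:205', '-4:159', '0:159', '4:160', '8:158']
```

The dot sits where it should for upright (0.0096), and the row is unmoved. Backing off to x≈-0.10 and lowering.

Request:
drive_tool([
  [0.5,0,0,0],
  [1.2,0,0,0],
  [1.4,0,0,0],
  [0.9,0,0,0],
  [0,0,0,0],
])

```text
time_s: 15.4
tcp_pos: [0.5646, 0.23, 0.115]
eef_rot: [3.141, 0.001, -2.969]
ft_force: [0.8, -0.3, -1.5]
grip_width: 0.0433
finger_force: 31.8
```

Request:
drive_tool([
  [0,0,0.8,0],
  [0,0,0.8,0],
  [0,0,0.6,0],
  [0,0,0.3,0],
  [0,0,0,0],
])

```text
time_s: 15.9
tcp_pos: [0.5646, 0.2297, 0.0888]
eef_rot: [-3.141, -0.001, -2.97]
ft_force: [-0.4, -0.3, -0.5]
grip_width: 0.0435
finger_force: 31.7
```

```bash
python3 - <<'E'
from h import *
to([*uncab(-.0916,0),.081],np.pi+CY);disc()
E
```

```text
t 15.9 pos [0.5646 0.2297 0.0888] cab [-0.0921 -0.0035] rot [-3.141e+00 -1.000e-03 -2.970e+00] need cm [-0.05  0.35  0.78] turn -0.04893749255417564 F [-0.4 -0.3 -0.5] w 0.0435 q [-0.48  0.67  0.02  1.75 -0.02  0.72  1.3 ]
dot [319.1 363.7] [ 299  347   42   34 1094] tool xyz [ 0.0098 -0.0009 -0.0334] tilt 19.1 lat -1.7
```

Request:
drive_tool([
  [0,0,0.2,0],
  [0,0,0.2,0],
  [0,0,0,0],
])

```text
time_s: 16.25
tcp_pos: [0.5648, 0.2299, 0.0854]
eef_rot: [-3.142, -0.0, -2.97]
ft_force: [-0.9, 0.7, -1.2]
grip_width: 0.0436
finger_force: 31.7
```

Request:
drive_tool([
  [0,0,0.2,0],
  [0,0,0,0],
])

```text
time_s: 16.45
tcp_pos: [0.5648, 0.2299, 0.0834]
eef_rot: [-3.142, -0.0, -2.97]
ft_force: [-0.1, -0.6, -1.8]
grip_width: 0.0434
finger_force: 31.7
```

Request:
drive_tool([
  [0,0,0.2,0],
  [0,0,0,0],
])

```text
time_s: 16.65
tcp_pos: [0.5652, 0.2301, 0.0819]
eef_rot: [3.141, 0.001, -2.97]
ft_force: [-0.3, 0.7, 1.4]
grip_width: 0.0429
finger_force: 31.9
```

Contact came at 0.082, against 0.081 predicted. I'll press lightly to seat it flat.

Request:
drive_tool([
  [0,0,0.2,0],
  [0,0,0,0],
  [0,0,0,0],
])

```text
time_s: 16.95
tcp_pos: [0.5661, 0.2302, 0.0816]
eef_rot: [3.141, 0.002, -2.97]
ft_force: [-2.3, -2.1, 14.2]
grip_width: 0.0436
finger_force: 33.0
```

```bash
python3 - <<'E'
from h import *
to([*uncab(-.0916,0),.081],np.pi+CY);disc()
E
```

```text
t 16.95 pos [0.5661 0.2302 0.0816] cab [-0.0906 -0.0032] rot [ 3.141e+00  2.000e-03 -2.970e+00] need cm [0.1  0.32 0.06] turn -0.05767110099947908 F [-2.3 -2.1 14.2] w 0.0436 q [-0.47  0.68  0.02  1.75 -0.02  0.71  1.3 ]
dot [319.1 364.7] [ 299  349   42   33 1081] tool xyz [ 0.0095 -0.0009 -0.0335] tilt 18.5 lat -1.6
```

Request:
drive_tool([
  [0,0,-0.15,0],
  [0,0,0,0],
])

```text
time_s: 17.2
tcp_pos: [0.5653, 0.2301, 0.0817]
eef_rot: [3.141, 0.001, -2.97]
ft_force: [-0.4, 0.5, 5.2]
grip_width: 0.0435
finger_force: 32.3
```

Request:
drive_tool([
  [0,0,0,0],
  [0,0,0,0],
  [0,0,0,0],
  [0,0,0,0],
], jaw=0.12)

```text
time_s: 17.6
tcp_pos: [0.5647, 0.2299, 0.0808]
eef_rot: [-3.141, -0.0, -2.97]
ft_force: [1.0, -0.6, 0.1]
grip_width: 0.0479
finger_force: 0.0
```

```bash
python3 - <<'E'
from h import *
to([*uncab(-.0916,0),.081],np.pi+CY);disc()
E
```

```text
t 17.6 pos [0.5647 0.2299 0.0808] cab [-0.092  -0.0034] rot [-3.141 -0.    -2.97 ] need cm [-0.04  0.34 -0.02] turn -0.04583619451292318 F [ 1.  -0.6  0.1] w 0.0479 q [-0.47  0.68  0.02  1.75 -0.02  0.71  1.3 ]
dot [319.7 368.9] [ 299  353   42   33 1079] tool xyz [ 0.0081 -0.0007 -0.0339] tilt 15.6 lat -1.3
```

Released at 48 mm opening with zero finger force, and the camera hasn't moved. Opening fully and rising.

Request:
drive_tool([
  [0,0,0,0],
  [0,0,0,0],
  [0,0,0,0],
  [0,0,0,0],
], jaw=1)

```text
time_s: 18.05
tcp_pos: [0.5649, 0.2299, 0.0811]
eef_rot: [-3.142, 0.0, -2.97]
ft_force: [0.2, 0.5, -0.2]
grip_width: 0.0851
finger_force: 0.0
```

Request:
drive_tool([
  [0,0,-1,0],
  [0,0,-2,0],
  [0,0,-3,0],
  [0,0,-4,0],
  [0,0,-4,0],
])

```text
time_s: 18.55
tcp_pos: [0.5646, 0.2298, 0.2231]
eef_rot: [-3.142, -0.0, -2.97]
ft_force: [1.2, -0.6, -0.1]
grip_width: 0.0851
finger_force: 0.0
```

```bash
python3 - <<'E'
from h import *
to([*uncab(-.0916,0),.081],np.pi+CY)
s=status.read_state();f=grab_frame('wrist');g=cv2.cvtColor(f['img'],cv2.COLOR_RGB2GRAY);save(f,'w9')
n,l,st,ce=cv2.connectedComponentsWithStats((g<75).astype(np.uint8))
for i in range(1,n):
    if 80<st[i][4]<3000 and abs(ce[i][0]-320)<80 and st[i][4]>.6*st[i][2]*st[i][3]:
        o,d=wray(f,s,*ce[i]);p=o+d*(.113-o[2])/d[2];print(ce[i],st[i],p.round(4),cab(p).round(4))
# scene: axis of bright body over mat/black, projected upright expectation
f=grab_frame('scene');save(f,'s9');x=uncab(-.1,-.0035)
for z in(.003,.043,.05,.106,.113):print(z,proj(f,[*x,z]).round(1))
g=cv2.cvtColor(f['img'],cv2.COLOR_RGB2GRAY)
for z in(.015,.025,.035,.055,.065,.075,.085,.095):
    u,v=proj(f,[*x,z]);r=int(round(v));print(z,r,int(u)-18,g[r,int(u)-18:int(u)+19].tolist())
E
```

```text
t 18.55 pos [0.5646 0.2298 0.2231] cab [-0.0922 -0.0034] rot [-3.142 -0.    -2.97 ] need cm [-0.06  0.35 14.21] turn -0.04792284886543874 F [ 1.2 -0.6 -0.1] w 0.0851 q [-0.48  0.49  0.03  1.67 -0.02  0.98  1.3 ]
[319.375      233.95833333] [310 225  20  19 288] [0.5581 0.2278 0.113 ] [-0.0989 -0.0042]
0.003 [358.5 347.3]
0.043 [359.3 338.5]
0.05 [359.5 337. ]
0.106 [360.8 323.9]
0.113 [361.  322.2]
0.015 345 340 [144, 151, 154, 136, 135, 137, 139, 125, 98, 86, 85, 84, 83, 86, 76, 46, 42, 42, 39, 38, 39, 42, 39, 47, 73, 85, 85, 92, 91, 90, 91, 93, 91, 90, 110, 138, 136]
0.025 343 340 [160, 157, 158, 156, 137, 110, 86, 86, 87, 85, 83, 84, 86, 83, 76, 60, 62, 75, 83, 82, 88, 93, 78, 71, 85, 91, 86, 91, 93, 94, 93, 91, 92, 90, 93, 109, 133]
0.035 340 341 [111, 82, 83, 86, 83, 85, 85, 83, 82, 83, 82, 84, 81, 72, 85, 106, 114, 116, 116, 116, 118, 116, 116, 112, 103, 79, 68, 86, 90, 90, 91, 88, 85, 70, 49, 41, 49]
0.055 336 341 [117, 83, 83, 84, 81, 86, 82, 84, 84, 82, 74, 80, 104, 110, 113, 114, 115, 116, 116, 118, 119, 118, 118, 116, 115, 111, 110, 97, 69, 42, 42, 41, 40, 43, 40, 43, 38]
0.065 334 341 [128, 119, 94, 83, 82, 82, 82, 84, 81, 79, 80, 97, 105, 107, 113, 117, 117, 118, 120, 120, 119, 118, 117, 119, 116, 114, 111, 102, 78, 43, 45, 43, 41, 43, 42, 40, 44]
0.075 331 342 [128, 127, 118, 95, 79, 87, 81, 87, 81, 86, 96, 105, 107, 98, 80, 76, 86, 98, 107, 115, 118, 104, 91, 89, 76, 84, 105, 91, 51, 39, 40, 42, 41, 39, 40, 44, 42]
0.085 329 342 [127, 128, 127, 114, 84, 82, 84, 83, 83, 87, 93, 90, 76, 97, 120, 123, 128, 132, 132, 136, 138, 133, 132, 130, 125, 116, 104, 70, 51, 43, 43, 43, 42, 42, 40, 36, 42]
0.095 327 342 [126, 127, 128, 118, 94, 84, 85, 83, 83, 83, 81, 92, 112, 121, 129, 133, 141, 144, 146, 145, 147, 145, 144, 142, 138, 128, 120, 101, 68, 38, 39, 40, 41, 42, 37, 44, 41]
```

The camera stands upright: end dot at (-0.099, -0.004) for height 0.113, with barrel and body centred on the predicted columns 359–361. The row was last seen square. I'll hand in.

```bash
python3 -c "
from h import *
print(robot.sign_off())"
```

```text
the job is handed in; nothing more can be done
None
```

I handed the job in at about 18.7 s; my last measurements showed the four cases upright, square and flush against the cabinet, and the camera standing upright on the mat about 39 mm in front of them, but sign-off returned no verdict.

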